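Face the sample jar to the label reader and set its focus screw

TASK

On the label-reading station, turn the white sample jar in its ring (without lifting it out) so that its label faces the reader: the raised arrow on its lid, which marks the middle of the label, must point at the reader's lens. Then set the reader's focus: turn the wing screw on top of the reader clockwise until it seats at its stop, back it off a quarter turn counter-clockwise, and keep hold of the screw there while the reading is taken: the program finishes with the screw still gripped and still. Leave the brass weight, the vial and the petri dish standing where they are.

Things in the scene. Friction and masses are not known exactly. Their poses are not given: they have to be found in the camera images.
- jar_center (a point): centre, half-way up, of the loose white sample jar (62 mm tall, 75 g), 41 mm above the worktop. Body 52 mm across; ribbed lid 57 mm across, the top 16 mm, does not unscrew. z is up; the middle of the printed label and the tip of the black arrow on the lid (5 mm tall, 20 mm long, from near the lid's middle to near its rim) lie to this frame's -x
- jar_seat (a point): fixed centre of the jar ring's floor, 10 mm above the worktop. The ring (inside 58, outside 69 mm across, 8 mm tall) lets the jar turn with 3 mm play. It stands on the station, a fixed plate 110 x 250 x 10 mm: x runs across the plate, y along it away from the reader, z up. The ring is 65 mm from the plate's middle, the screw's axis 135 mm from the ring
- reader_window (a point): fixed point at the root of the reader's black lens, 46 mm above the worktop, 101 mm from the ring's centre; axes as jar_seat. The reader is a grey block 66 x 56 mm, its top 82 mm above the worktop. The lens, 22 mm across, stands out 12 mm from this point towards the ring with the screw seated and up to 7 mm more as it is backed off
- screw_grip (a point): middle of the steel wing of the screw on top of the reader block, 111 mm above the worktop: an upright flat wing 46 mm long (this frame's x, turns with the screw), 12 mm thick (y), 30 mm tall (96 to 126 mm above the worktop), gripped across its thickness; z, the screw's axis, is up. Under it is only a collar 32 mm across, 5 mm high
- focus_screw (a joint): angle of the wing screw in rad: 0 = seated at a firm stop, growing as it is backed off (counter-clockwise seen from above), up to 4.2; a quarter turn is 1.57. Slight friction (0.05 N m); stays where it is left, does not rise or sink. At 0 the wing lies along x of jar_seat
- weight_50: bystander: brass calibration weight 18 x 18 x 31 mm, origin under its middle, standing on the worktop behind the station
- vial: bystander: small glass vial with a cap, 15 mm across, 45 mm tall, origin under its middle, standing on the worktop behind the station
- petri: bystander: petri dish 62 mm across, 14 mm high, origin under its middle, on the worktop to the left of the station
Mind the look-alikes: they are no part of the job. What is shaped like the part that bears jar_center but orange is not meant.

How it is judged (in metres and radians):
On the way, in this order (a step that is already met when the one before it is completed fails the run):
1. the jar, still in its ring, has its label facing the reader's lens (y of reader_window in the frame of jar_center between -0.025 and 0.025 m and x of reader_window in the frame of jar_center below 0 m and distance between jar_center and jar_seat below 0.042 m and horizontal distance between jar_center and jar_seat below 0.007 m and angle between jar_center's own z axis and vertical below 0.12 rad), for 0.2 s.
2. the wing screw is seated at its stop (value of joint focus_screw below 0.07 rad), for 0.1 s.
At the end, for the whole second after the job is handed in: The screw is held by the fingers (contact force over 1.5 N), at rest, a quarter turn (within 15 degrees) back from its stop; the jar stands upright in its ring with its label facing the reader's lens (the lens lies within 25 mm of the line on which the label points, about 14 degrees) (all of step 1 and value of joint focus_screw between 1.311 and 1.831 rad and velocity of joint focus_screw between -0.05 and 0.05 rad/s and contact force between the fingers and focus_screw above 1.5 N); the arm keeps its last pose, push and grip.
It fails at once if the jar is lifted out of its ring (over 10 mm) or tipped (z of jar_center in the frame of jar_seat above 0.041 m or angle between jar_center's own z axis and vertical above 0.4 rad).
It fails at once if a bystander (weight, vial or petri dish) is pushed over 20 mm or knocked over (distance of any of weight_50, vial, petri from where it was at the start of the episode above 0.02 m or angle between any of weight_50, vial, petri's own z axis and vertical above 0.5 rad).
It also fails if it takes over 72 s, if anything falls off the work surface, if the arm or the gripper's body presses on something with over 40 N, if the wrist force passes 120 N, or if a joint passes its speed limit or range.

ROBOT

A 6-joint arm with a two-finger parallel gripper is mounted at the origin on a cart in front of the work surface, level with it; the furniture and walls round the work are solid. World frame = base frame: x ahead of the robot, y to its left, z up, the work surface at z = 0. Lengths are in m, angles in degrees, forces in N, time in s.
With the tool pointing down it reaches from about 0.35 to 0.875 m from the base axis. Payload 4.2 kg.
Tool frame: the origin (TCP) lies between the finger pads; the fingertips stand 17 mm ahead of it and the grasp point (between the pads) lies 2 mm behind it; z points along the fingers, y is the direction in which the jaws open and shut (so a half turn about z gives the same grasp; the last joint's range is limited). The gripper opens to 87 mm and grips with 3 to 60 N. Pads are 19 mm wide; open, the fingers measure 117 mm over their backs; the gripper's body (75 mm by 190 mm) begins 51 mm behind the grasp point.
Start: joints at [85.233, 22.042, 0.453, 0, -68.411, -14.817], TCP at [0.209, 0.589, 0.24] pointing down, gripper open.
Joint ranges: [-179.83, 179.83], [-69.29, 118.12], [-61.27, 80.66], [-181.25, 117.63], [-171.15, -9.14], [-177.46, 177.46]. Speed limits (degrees/s): [159.86, 159.86, 180, 180, 180, 180].

INTERFACE

Orientations are given as a 3x3 rotation matrix whose columns are the frame's x, y, z axes.
In Python, from station import r gives the robot as it stands.
- The arm moves only by the shell command python3 -m creep 'ROWS'. ROWS is JSON, a list of rows, each a list of 7 numbers: the opening, from 0 (shut) to 1 (fully open), then the shift along the tool's x, y, z scaled (see below), then the turn, a rotation vector about the tool's x, y, z scaled (see below). A call has 1 to 5 rows; each row is the pose to reach, as a shift and turn from the pose measured when the call began, along the tool's axes at that moment, turning the shorter way round; what a row does not reach only later rows make up. The controller multiplies each number of a shift by 300 mm and each number of a turn by 180 degrees. A row lasts 1/12 s, in which the tool goes at most 41.7 mm and 7.16 degrees, less where a joint would pass 70% of its speed; a pose out of reach is approached as far as the arm can. A call with a number of a shift or a turn outside -1 to 1 is refused whole. A call with a gripper value outside its range is refused whole. The fingers move at their own pace and stop on an object; the grip force is fixed at half the most. Time passes only in rows, so rows that repeat a pose let the fingers close. It gives the time, the measured TCP pose, the force and the opening at its end, in the units of the state.
- r.sense(): the state, without advancing time (a new reading comes with each control period).
- r.capture(name): name is "scene" or "top" or "wrist"; returns the picture (420x560x3 uint8, blue, green, red); there is no depth.
- r.camera_model(name): a dict with "mtx" (3x3 intrinsics, pixels), "R" (3x3) and "t" (3): a world point X has camera coordinates R X + t; the wrist camera has in their place "mount" (4x4, takes a point from camera to tool coordinates, whose origin is the TCP and whose axes are the flange's). Camera axes: x right, y down, z forward; pixel columns grow to the right and rows downward; lengths in m; the calibration is good to about 2 mm. A picture is of the moment at which its call begins: read the wrist's pose just before it. camera_model takes no time and is no camera call.
- r.finish_job(): hands the job in, once; it reports no verdict.
Trained networks look in the newest picture that a camera, given by its name, has taken for a name from the list of things; names that differ only in an ending like _2 or _b are one class to them, and where a whole thing is asked for, a point or a joint stands for the part that bears it (a point fixed in the world has none). Each returns a list of dicts, best first, with "score" (0 to 1); they miss things now and then, are a little off and sometimes report something else, mostly with a low value. They report only what shows in the picture. A call takes as long as a camera call. They do not tell look-alikes from the thing itself.
- r.recognise(camera, target): "rect" ([left, top, right, bottom] as shares, 0 to 1, of the picture: columns of its width, rows of its height, round what is visible of it).
- r.outline_of(camera, target): "pixels" (420x560 bool, what is visible of it) and "rect" ([left, top, right, bottom] as shares, 0 to 1, of the picture: columns of its width, rows of its height, round what is visible of it).
The state is a dict: "time_s": time; "joints": joint angles; "joint_velocities": joint speeds; "effort": joint torques, N m; "tcp_pos": TCP position; "ee_rot": TCP orientation; "wrist_force": force on the tool from outside, world axes, zero at the start; "moment": the same for the moment, N m; "gripper_width": opening from 0.0 (shut) to 1.0 (fully open).
Only numpy, scipy, OpenCV 4.12 (cv2) and the standard library are available. Lean on these libraries where they do the work, as an engineer would, in place of code of your own. Each camera call takes 0.05 s, during which the arm holds its last target.

## Working session

There is one attempt and no reset: what is moved stays moved. The work goes in short steps, Python scripts to look and compute and a shell command to move; the robot and the scene stay as the last step left them, time stands still between calls to the robot, and variables do not carry over. Pictures are saved under pics/ and viewed, and the job is handed in when it is done.

```bash
mkdir -p pics
python3 - <<'E'
from station import r
import cv2
print(r.sense())
for c in("scene","top","wrist"):
    cv2.imwrite(f"pics/{c}0.png",r.capture(c))
    print(c,r.camera_model(c))
    for t in("jar_center","focus_screw","weight_50","vial","petri"):
        print(t,[(round(d['score'],2),[round(float(a)*b) for a,b in zip(d['rect'],(560,420,560,420))]) for d in r.recognise(c,t)])
E
```

```text
{'time_s': 0.0, 'joints': array([ 8.52348124e+01,  2.20913265e+01,  3.79969002e-01, -2.98640957e-02,
       -6.84106113e+01, -1.48155872e+01]), 'joint_velocities': array([-0.01167636,  0.10300933,  0.01174918, -0.01893609,  0.00225412,
        0.1166504 ]), 'effort': array([-1.41984223e-03, -3.90662420e+01,  1.87404513e+01,  4.21978489e+00,
        1.09294587e-02, -1.96181131e-04]), 'tcp_pos': array([0.20925696, 0.58833014, 0.23845263]), 'ee_rot': array([[ 9.42105519e-01, -3.35315905e-01, -6.59821611e-04],
       [-3.35316546e-01, -9.42103223e-01, -2.08108937e-03],
       [ 7.62023014e-05,  2.18185489e-03, -9.99997617e-01]]), 'wrist_force': array([-0.50254245,  0.85445006,  0.02565762]), 'moment': array([ 0.00443073,  0.00331478, -0.00993457]), 'gripper_width': 1.0024754574916903}
scene {'mtx': array([[380.33301398,   0.        , 278.01514347],
       [  0.        , 380.33301398, 210.89738329],
       [  0.        ,   0.        ,   1.        ]]), 'R': array([[ 0.85053993, -0.52527312, -0.02588408],
       [-0.26978524, -0.39353889, -0.87883051],
       [ 0.45143965,  0.75446358, -0.4
[... 775 characters left out ...]
crew [(0.62, [379, 232, 409, 253])]
weight_50 []
vial [(0.61, [373, 181, 383, 194])]
petri [(0.98, [169, 262, 202, 296])]
wrist {'mtx': array([[349.25102114,   0.        , 276.13833636],
       [  0.        , 349.25102114, 210.32312405],
       [  0.        ,   0.        ,   1.        ]]), 'mount': array([[ 4.51741857e-04, -9.70541274e-01, -2.40934496e-01,
         6.51872606e-02],
       [ 9.99999873e-01,  4.92085879e-04, -1.07281674e-04,
         2.74788980e-04],
       [ 2.22681755e-04, -2.40934416e-01,  9.70541373e-01,
        -1.44128984e-01],
       [ 0.00000000e+00,  0.00000000e+00,  0.00000000e+00,
         1.00000000e+00]])}
jar_center []
focus_screw []
weight_50 []
vial []
petri []
```

View pics/scene0.png

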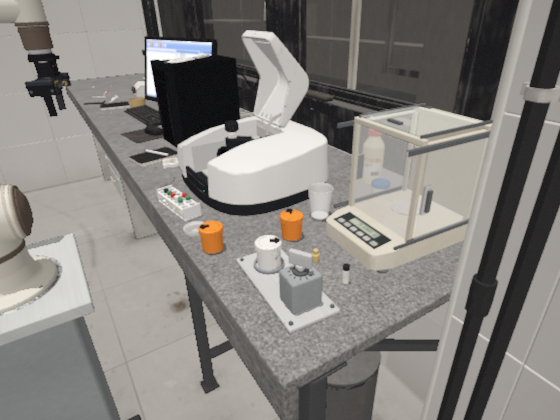

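View pics/top0.png

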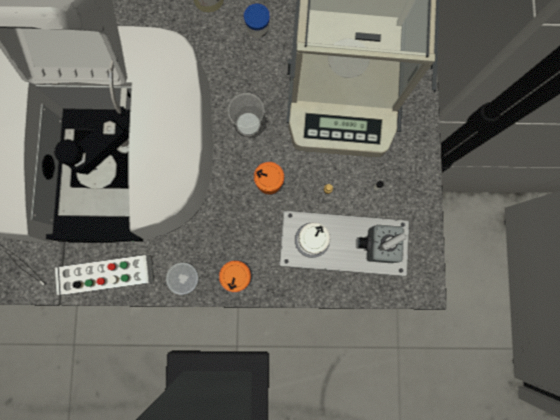

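Run:
```python
import cv2
a=cv2.imread('pics/top0.png')[140:310,160:420]
cv2.imwrite('pics/topcrop0.png',cv2.resize(a,None,fx=3,fy=3,interpolation=cv2.INTER_CUBIC))
```

```text
(no output)
```

View pics/topcrop0.png

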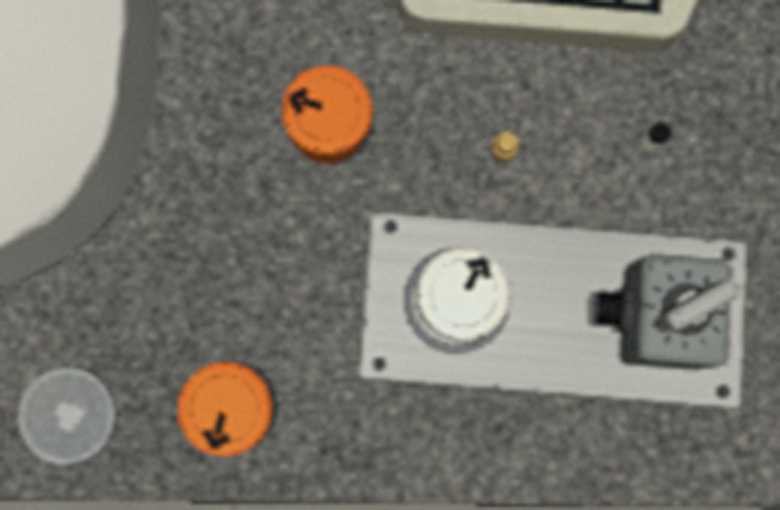

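The jar candidates in the top view are the white one at (314,238), the orange one at (269,177) and the orange one at (235,277). The white one sits in the station's ring, so I choose it. Its arrow points up and right, and the reader is to the right of it. The close crop confirms this.

```bash
cat > h.py <<'E'
import numpy as np, cv2
from station import r
def ray(cam,uv,z,s=None):
    m=r.camera_model(cam);K=m['mtx']
    if 'R' in m: R=m['R'].T; c=-R@m['t']
    else:
        T=np.eye(4);T[:3,:3]=s['ee_rot'];T[:3,3]=s['tcp_pos'];T=T@m['mount'];R=T[:3,:3];c=T[:3,3]
    d=R@np.linalg.inv(K)@np.array([uv[0],uv[1],1.])
    return c+d*(z-c[2])/d[2]
def proj(cam,X,s=None):
    m=r.camera_model(cam)
    if 'R' in m: p=m['R']@np.array(X)+m['t']
    else:
        T=np.eye(4);T[:3,:3]=s['ee_rot'];T[:3,3]=s['tcp_pos'];T=np.linalg.inv(T@m['mount']);p=T[:3,:3]@np.array(X)+T[:3,3]
    q=m['mtx']@p;return q[:2]/q[2]
E
python3 - <<'E'
from h import *
f=lambda x,y:(x/3+160,y/3+140)
C=[ray('top',f(*p),.01)[:2] for p in((375,213),(746,242),(738,407),(361,377))]
for c in C:print(c.round(4))
print([np.linalg.norm(C[i]-C[i-1]).round(4) for i in range(4)])
m=np.mean(C,0);y=(C[0]+C[3]-C[1]-C[2]);y/=np.linalg.norm(y)
print('mid',m,'yaxis',y,np.degrees(np.arctan2(y[1],y[0])))
seat=m+.065*y;scr=seat-.135*y
print('seat',seat,'screw',scr)
# lid
print('lid c',ray('top',f(462,296),.072)); print('arrow tail',ray('top',f(470,288),.077),'tip',ray('top',f(487,259),.077))
print('wing ends',ray('top',f(672,322),.126),ray('top',f(737,287),.126))
for n,p,z in(('w',(505,145),.031),('v',(659,132),.045),('petri',(66,415),.014),('o1',(225,407),.06)):print(n,ray('top',f(*p),z))
E
```

```text
[ 0.5602 -0.212 ]
[ 0.544  -0.4578]
[ 0.4358 -0.4495]
[ 0.4525 -0.2039]
[np.float64(0.108), np.float64(0.2464), np.float64(0.1085), np.float64(0.2461)]
mid [ 0.49815142 -0.3308    ] yaxis [0.06677898 0.99776779] 86.17099703613016
seat [ 0.50249205 -0.2659451 ] screw [ 0.49347689 -0.40064375]
lid c [ 0.50081265 -0.26453582  0.072     ]
arrow tail [ 0.50534393 -0.26901764  0.077     ] tip [ 0.52326942 -0.2794519   0.077     ]
wing ends [ 0.4827454  -0.38140839  0.126     ] [ 0.50342674 -0.41964639  0.126     ]
w [ 0.60314732 -0.2958935   0.031     ]
v [ 0.61041198 -0.39384222  0.045     ]
petri [ 0.42616139 -0.01477873  0.014     ]
o1 [ 0.43200132 -0.12014059  0.06      ]
```

```bash
cat > go.py <<'E'
import sys
from h import *
from scipy.spatial.transform import Rotation as Ro
def plan(x,y,z,psi):
    s=r.sense();R=s['ee_rot'];d=R.T@(np.array([x,y,z])-s['tcp_pos'])
    a=np.radians(psi);c,sn=np.cos(a),np.sin(a)
    T=np.array([[c,sn,0],[sn,-c,0],[0,0,-1.]])
    w=Ro.from_matrix(R.T@T).as_rotvec()
    print('t',round(s['time_s'],2),'tcp',s['tcp_pos'].round(4),'psi',np.degrees(np.arctan2(R[1,0],R[0,0])).round(2),'j',s['joints'].round(1),'F',s['wrist_force'].round(1),'w',round(s['gripper_width'],3))
    print('row',(d/.3).round(4).tolist(),(w/np.pi).round(4).tolist(),'nrows',max(np.linalg.norm(d)/.0417,np.degrees(np.linalg.norm(w))/7.16).round(1))
if __name__=='__main__':plan(*map(float,sys.argv[1:5]))
E
python3 go.py .28 .35 .27 -40
```

```text
t 0.9 tcp [0.2094 0.5888 0.2396] psi -19.58 j [ 85.2  22.    0.5  -0.  -68.4 -14.8] F [-0.6  0.1 -0.3] w 1.004
row [0.4884, 0.6712, -0.1015] [-0.0, 0.0, 0.1134] nrows 6.0
```

```bash
python3 -m creep '[[1,0.49,0.67,-0.1,0,0,0.113],[1,0.49,0.67,-0.1,0,0,0.113],[1,0.49,0.67,-0.1,0,0,0.113],[1,0.49,0.67,-0.1,0,0,0.113],[1,0.49,0.67,-0.1,0,0,0.113]]'; python3 go.py .36 .1 .27 -60
```

```text
time_s: 1.32
tcp_pos: [0.2687, 0.3887, 0.2647]
ee_rot: [[0.767, -0.641, 0.0], [-0.641, -0.767, 0.0], [0.0, -0.0, -1.0]]
wrist_force: [1.3, 1.0, 0.2]
gripper_width: 0.996
t 1.32 tcp [0.2687 0.3887 0.2647] psi -39.9 j [ 75.1   5.9 -17.6   0.  -66.5 -25. ] F [1.3 1.  0.2] w 0.996
row [0.8506, 0.5432, -0.0177] [-0.0001, -0.0, 0.1117] nrows 7.3
```

```bash
python3 -m creep '[[1,0.85,0.54,-0.02,0,0,0.112],[1,0.85,0.54,-0.02,0,0,0.112],[1,0.85,0.54,-0.02,0,0,0.112],[1,0.85,0.54,-0.02,0,0,0.112],[1,0.85,0.54,-0.02,0,0,0.112]]'; python3 go.py .44 -.09 .26 -60
```

```text
time_s: 1.73
tcp_pos: [0.3315, 0.1901, 0.2692]
ee_rot: [[0.5, -0.866, 0.001], [-0.866, -0.5, 0.001], [-0.0, -0.002, -1.0]]
wrist_force: [0.9, 1.1, 0.1]
gripper_width: 0.999
t 1.73 tcp [0.3315 0.1901 0.2692] psi -60.01 j [ 54.6  -4.2 -27.3   0.  -66.8 -24.6] F [0.9 1.1 0.1] w 0.999
row [0.9895, 0.1535, 0.03] [-0.0005, 0.0002, -0.0] nrows 7.2
```

```bash
python3 go.py .4 -.05 .26 -60 | tail -1
```

```text
row [0.8074, 0.2023, 0.03] [-0.0005, 0.0002, -0.0] nrows 6.0
```

```bash
python3 -m creep '[[1,0.81,0.2,0.03,0,0,0],[1,0.81,0.2,0.03,0,0,0],[1,0.81,0.2,0.03,0,0,0],[1,0.81,0.2,0.03,0,0,0],[1,0.81,0.2,0.03,0,0,0]]'; python3 go.py .475 -.21 .25 -60
```

```text
time_s: 2.15
tcp_pos: [0.3889, -0.0101, 0.2621]
ee_rot: [[0.5, -0.866, 0.003], [-0.866, -0.5, 0.002], [-0.0, -0.004, -1.0]]
wrist_force: [1.0, 0.3, -0.1]
gripper_width: 1.001
t 2.15 tcp [ 0.3889 -0.0101  0.2621] psi -59.97 j [ 22.7  -3.1 -27.4  -0.  -65.6   7.3] F [ 1.   0.3 -0.1] w 1.001
row [0.7206, 0.085, 0.04] [-0.0012, 0.0, 0.0002] nrows 5.2
```

```bash
python3 -m creep '[[1,0.72,0.085,0.04,0,0,0],[1,0.72,0.085,0.04,0,0,0],[1,0.72,0.085,0.04,0,0,0],[1,0.72,0.085,0.04,0,0,0],[1,0.72,0.085,0.04,0,0,0]]'; python3 -m creep '[[1,0,0,0,0,0,0],[1,0,0,0,0,0,0]]'
python3 - <<'E'
from h import *
s=r.sense();cv2.imwrite('pics/w1.png',r.capture('wrist'));np.savez('s1.npz',**{k:s[k] for k in('tcp_pos','ee_rot')})
for t in('jar_center','focus_screw'):
    for d in r.recognise('wrist',t):print(t,d['score'],(np.array(d['rect'])*[560,420,560,420]).round())
print('pred seat',proj('wrist',[.5025,-.2659,.072],s),'screw',proj('wrist',[.4935,-.4006,.126],s))
E
```

```text
time_s: 2.57
tcp_pos: [0.4709, -0.2018, 0.2507]
ee_rot: [[0.5, -0.866, 0.004], [-0.866, -0.5, 0.002], [0.0, -0.004, -1.0]]
wrist_force: [0.8, 0.1, 0.5]
gripper_width: 1.001
time_s: 2.73
tcp_pos: [0.4709, -0.2038, 0.2497]
ee_rot: [[0.496, -0.868, 0.002], [-0.868, -0.496, 0.002], [-0.001, -0.003, -1.0]]
wrist_force: [-0.5, 0.3, -0.5]
gripper_width: 0.995
jar_center 0.63 [ 97. 108. 177. 167.]
jar_center 0.57 [251.  87. 312. 149.]
jar_center 0.56 [249. 236. 297. 306.]
pred seat [280.18908319 118.59958367] screw [394.04740425 -57.88507939]
```

View pics/w1.png

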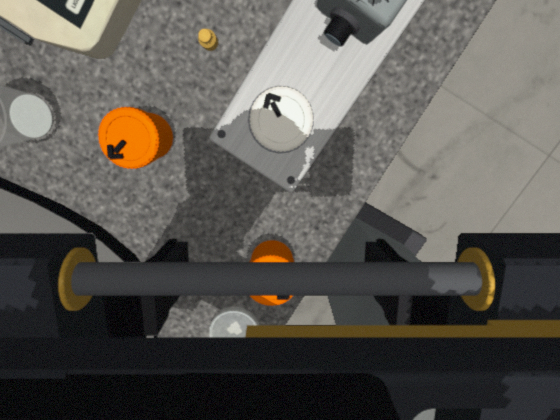

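The wrist view shows the white jar's lid at (281,119), which matches the prediction of (280,119). Its arrow points up and left, and the reader's lens is up and right at (335,35). I'll measure the arrow more closely.

Run:
```python
from h import *
a=cv2.imread('pics/w1.png')[0:200,200:440]
cv2.imwrite('pics/w1c.png',cv2.resize(a,None,fx=3,fy=3,interpolation=cv2.INTER_CUBIC))
s=dict(np.load('s1.npz'))
g=cv2.imread('pics/w1.png')[75:160,240:325]
k=(g.max(2)<60).astype(np.uint8)
n,l,st,ce=cv2.connectedComponentsWithStats(k);print(st[1:],ce[1:])
for i in range(1,n):
    if st[i,4]>40:
        p=np.argwhere(l==i)[:,::-1]+[240,75]
        w=np.array([ray('wrist',q,.077,s)[:2] for q in p]);c=np.array([.5025,-.2659])
        m=w.mean(0);print('mean',m);rr=np.linalg.norm(w-ray('wrist',(281,119),.072,s)[:2],axis=1);print(rr.min(),rr.max(),w[rr.argmax()])
        u,sv,vt=np.linalg.svd(w-m);print(vt,sv)
        cc=ray('wrist',(281,119),.072,s)[:2];d=m-cc;print('lidc',cc,'ang centroid',np.degrees(np.arctan2(d[1],d[0])))
```

```text
[[24 19 16 13 85]
 [31 28  9 13 50]
 [81 77  1  1  1]
 [83 76  1  1  1]
 [83 79  1  1  1]] [[30.16470588 24.01176471]
 [35.36       34.18      ]
 [81.         77.        ]
 [83.         76.        ]
 [83.         79.        ]]
mean [ 0.51822968 -0.27572958]
0.01610369480361882 0.02343666226656959 [ 0.52223365 -0.27725815]
[[ 0.51424877  0.85764107]
 [ 0.85764107 -0.51424877]] [0.03660728 0.01926058]
lidc [ 0.50170019 -0.26595973] ang centroid -30.58545823638963
mean [ 0.51011647 -0.27061619]
0.0037923218479235096 0.015550167282229663 [ 0.51521521 -0.27365078]
[[-0.86035747  0.50969111]
 [ 0.50969111  0.86035747]] [0.02388075 0.00620898]
lidc [ 0.50170019 -0.26595973] ang centroid -28.954378636378806
```

View pics/w1c.png

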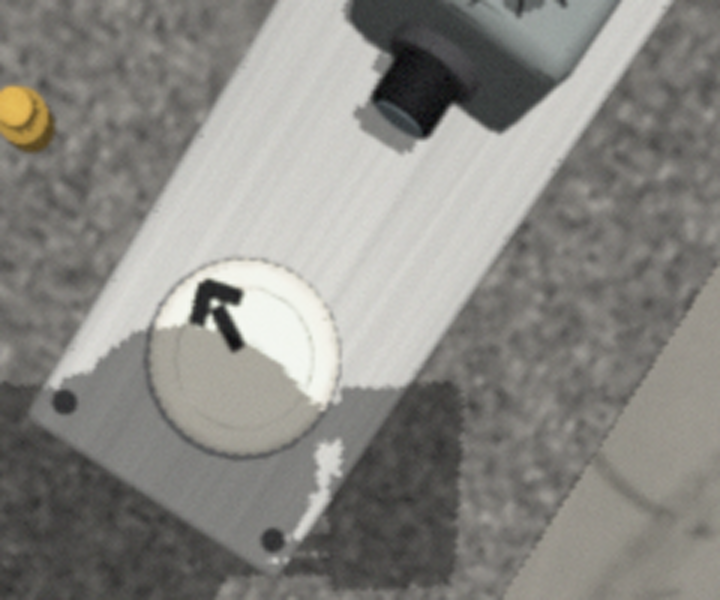

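```bash
python3 go.py .502 -.2655 .16 -60
```

```text
t 2.88 tcp [ 0.4705 -0.2011  0.2509] psi -59.95 j [ -5.   10.4 -14.2  -0.2 -65.2  35.1] F [-0.3  0.5  0.9] w 0.998
row [0.2385, 0.0179, 0.303] [-0.0014, -0.0001, 0.0003] nrows 2.8
```

```bash
python3 -m creep '[[1,0.239,0.018,0.28,0,0,0],[1,0.239,0.018,0.28,0,0,0],[1,0.239,0.018,0.28,0,0,0],[1,0.239,0.018,0.28,0,0,0],[1,0.239,0.018,0.28,0,0,0]]'; python3 go.py .502 -.2655 .061 -60
```

```text
time_s: 3.3
tcp_pos: [0.5016, -0.2646, 0.1663]
ee_rot: [[0.502, -0.865, 0.002], [-0.865, -0.502, 0.003], [-0.001, -0.003, -1.0]]
wrist_force: [0.5, -0.2, 0.7]
gripper_width: 1.003
t 3.3 tcp [ 0.5016 -0.2646  0.1663] psi -59.89 j [-11.5  20.1 -13.8  -0.2 -56.1  41.8] F [ 0.5 -0.2  0.7] w 1.003
row [0.0038, 0.0011, 0.3509] [-0.0008, 0.0005, 0.0006] nrows 2.5
```

```bash
python3 -m creep '[[1,0.003,0.001,0.1,0,0,0],[1,0.003,0.001,0.2,0,0,0],[1,0.003,0.001,0.3,0,0,0],[1,0.003,0.001,0.351,0,0,0],[1,0.003,0.001,0.351,0,0,0]]'; python3 go.py .502 -.2655 .061 -60;  python3 - <<'E'
from h import *
cv2.imwrite('pics/w2.png',r.capture('wrist'));cv2.imwrite('pics/t2.png',cv2.resize(r.capture('scene')[200:330,180:360],None,fx=4,fy=4))
E
```

```text
time_s: 3.72
tcp_pos: [0.5004, -0.2632, 0.0597]
ee_rot: [[0.503, -0.864, -0.002], [-0.864, -0.503, 0.004], [-0.005, 0.0, -1.0]]
wrist_force: [0.1, -0.2, -0.0]
gripper_width: 1.003
t 3.72 tcp [ 0.5004 -0.2632  0.0597] psi -59.78 j [-11.4  27.5 -20.3  -0.3 -42.4  41.9] F [ 0.1 -0.2 -0. ] w 1.003
row [0.0093, -0.0006, -0.0043] [0.0, 0.0015, 0.0012] nrows 0.1
```

View pics/w2.png

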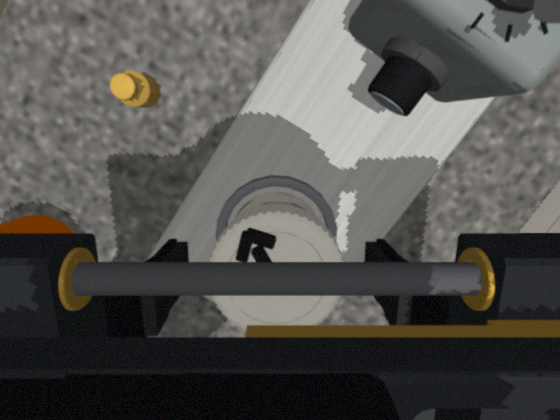

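View pics/t2.png

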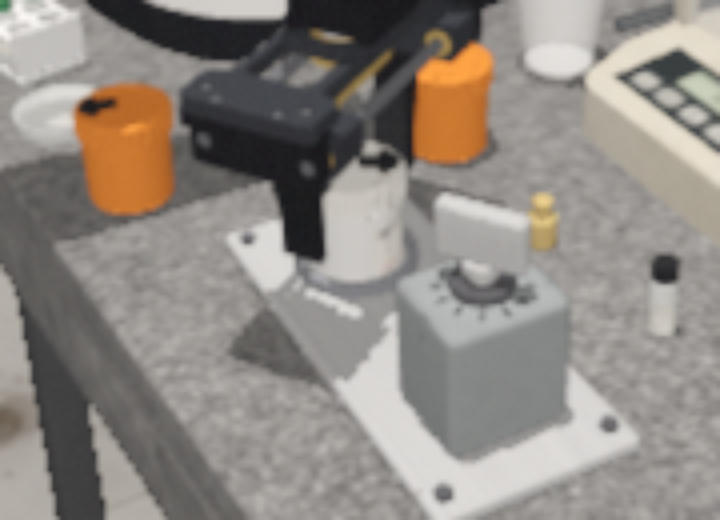

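The fingers straddle the lid: in the wrist view it is at about (278,270), between the pads. Next I close the gripper.

```bash
python3 -m creep '[[0.8,0.009,0,0,0,0,0],[0.5,0.009,0,0,0,0,0],[0.5,0.009,0,0,0,0,0],[0.5,0.009,0,0,0,0,0],[0.5,0.009,0,0,0,0,0]]';python3 -m creep '[[0.5,0,0,0,0,0,0],[0.5,0,0,0,0,0,0],[0.5,0,0,0,0,0,0]]'; python3 go.py .502 -.2655 .061 -60
```

```text
time_s: 4.23
tcp_pos: [0.5047, -0.2669, 0.0637]
ee_rot: [[0.504, -0.864, 0.005], [-0.864, -0.504, 0.001], [0.002, -0.005, -1.0]]
wrist_force: [1.0, -0.1, 0.6]
gripper_width: 0.705
time_s: 4.48
tcp_pos: [0.5047, -0.267, 0.0638]
ee_rot: [[0.504, -0.864, 0.005], [-0.864, -0.504, 0.001], [0.002, -0.005, -1.0]]
wrist_force: [-0.2, 0.6, 0.7]
gripper_width: 0.638
t 4.48 tcp [ 0.5047 -0.267   0.0638] psi -59.75 j [-11.7  27.4 -19.7  -0.2 -42.7  42.1] F [-0.2  0.6  0.7] w 0.638
row [-0.0088, 0.0053, 0.0093] [-0.0016, -0.0005, 0.0014] nrows 0.1
```

```bash
python3 -m creep '[[0.5,-0.006,0.003,0,0,0,0.03],[0.5,-0.006,0.003,0,0,0,0.065],[0.5,-0.006,0.003,0,0,0,0.1],[0.5,-0.006,0.003,0,0,0,0.135],[0.5,-0.006,0.003,0,0,0,0.165]]'; python3 go.py .5025 -.266 .061 -123
```

```text
time_s: 4.9
tcp_pos: [0.5033, -0.2659, 0.0638]
ee_rot: [[0.004, -1.0, 0.006], [-1.0, -0.004, 0.001], [-0.001, -0.006, -1.0]]
wrist_force: [0.7, 1.1, -0.3]
gripper_width: 0.637
t 4.9 tcp [ 0.5033 -0.2659  0.0638] psi -89.75 j [-11.6  27.2 -19.9  -0.2 -42.5  12. ] F [ 0.7  1.1 -0.3] w 0.637
row [0.0003, 0.0026, 0.0094] [-0.0017, 0.0008, 0.1847] nrows 4.6
```

```bash
python3 -m creep '[[0.5,0,0.002,0,0,0,0.035],[0.5,0,0.002,0,0,0,0.07],[0.5,0,0.002,0,0,0,0.105],[0.5,0,0.002,0,0,0,0.14],[0.5,0,0.002,0,0,0,0.175]]';python3 -m creep '[[0.5,0,0,0,0,0,0.01],[0.5,0,0,0,0,0,0.01]]'; python3 go.py .5025 -.266 .061 -123;python3 - <<'E'
from h import *
s=r.sense();cv2.imwrite('pics/w3.png',r.capture('wrist')); a=r.capture('top')[190:290,260:430];cv2.imwrite('pics/t3.png',cv2.resize(a,None,fx=4,fy=4,interpolation=cv2.INTER_CUBIC))
E
```

```text
time_s: 5.32
tcp_pos: [0.503, -0.266, 0.0639]
ee_rot: [[-0.523, -0.852, 0.006], [-0.852, 0.523, 0.001], [-0.004, -0.005, -1.0]]
wrist_force: [-1.1, -0.7, 0.4]
gripper_width: 0.644
time_s: 5.48
tcp_pos: [0.5032, -0.266, 0.0638]
ee_rot: [[-0.55, -0.835, 0.007], [-0.835, 0.55, 0.001], [-0.004, -0.005, -1.0]]
wrist_force: [-0.1, 0.5, -0.6]
gripper_width: 0.64
t 5.48 tcp [ 0.5032 -0.266   0.0638] psi -123.38 j [-11.6  27.2 -20.   -0.2 -42.5 -21.6] F [-0.1  0.5 -0.6] w 0.64
row [0.0013, 0.002, 0.0093] [-0.0016, 0.0014, -0.0021] nrows 0.1
```

View pics/w3.png

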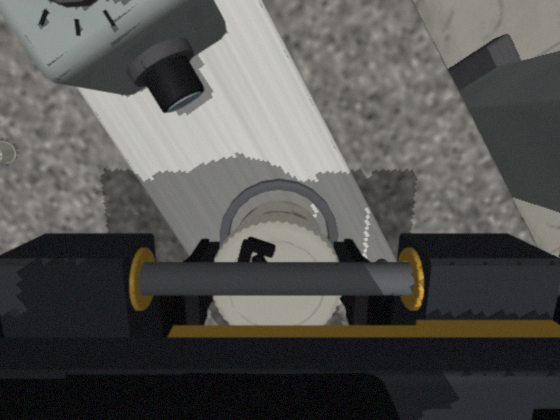

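View pics/t3.png

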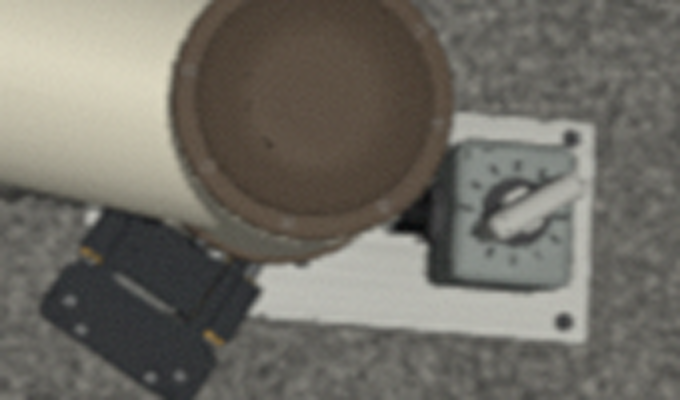

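The arrow turned with the gripper: it is still at (255,250) in the wrist view, and the lens is at (175,85). Next I release, rise and check.

```bash
python3 -m creep '[[1,0,0,0,0,0,0],[1,0,0,0,0,0,0],[1,0,0,0,0,0,0],[1,0,0,0,0,0,0],[1,0,0,0,0,0,0]]'; python3 -m creep '[[1,0,0,0,0,0,0],[1,0,0,0,0,0,0],[1,0,0,-0.1,0,0,0],[1,0,0,-0.2,0,0,0],[1,0,0,-0.3,0,0,0]]';python3 go.py .53 -.225 .24 -103
```

```text
time_s: 6.0
tcp_pos: [0.5031, -0.266, 0.0638]
ee_rot: [[-0.549, -0.836, 0.006], [-0.836, 0.549, 0.001], [-0.004, -0.005, -1.0]]
wrist_force: [-0.4, 0.2, 0.0]
gripper_width: 0.931
time_s: 6.42
tcp_pos: [0.502, -0.266, 0.1544]
ee_rot: [[-0.549, -0.836, 0.005], [-0.836, 0.549, 0.001], [-0.003, -0.003, -1.0]]
wrist_force: [0.6, -0.1, -0.2]
gripper_width: 0.997
t 6.42 tcp [ 0.502  -0.266   0.1544] psi -123.27 j [-11.6  20.8 -14.6  -0.1 -54.3 -21.5] F [ 0.6 -0.1 -0.2] w 0.997
row [-0.1665, -0.0039, -0.2847] [-0.0013, 0.0009, -0.1126] nrows 2.8
```

```bash
python3 go.py .505 -.27 .30 -95;python3 -m creep '[[1,0,0,-0.48,0,0,-0.15],[1,0,0,-0.48,0,0,-0.15],[1,0,0,-0.48,0,0,-0.15],[1,0,0,-0.48,0,0,-0.15],[1,0,0,-0.48,0,0,-0.15]]';python3 -m creep '[[1,0,0,0,0,0,0],[1,0,0,0,0,0,0]]'
python3 - <<'E'
from h import *
s=r.sense();im=r.capture('wrist');cv2.imwrite('pics/w4.png',im);np.savez('s4.npz',**{k:s[k] for k in('tcp_pos','ee_rot')});print(s['tcp_pos'])
for t in('jar_center','focus_screw'):
    for d in r.outline_of('wrist',t):print(t,d['score'],(np.array(d['rect'])*[560,420,560,420]).round())
print('pred seat',proj('wrist',[.5025,-.2659,.072],s),'screw',proj('wrist',[.4935,-.4006,.126],s))
E
```

```text
t 6.42 tcp [ 0.502  -0.266   0.1544] psi -123.27 j [-11.6  20.8 -14.6  -0.1 -54.3 -21.5] F [ 0.6 -0.1 -0.2] w 0.997
row [0.0039, -0.0172, -0.4853] [-0.0013, 0.0008, -0.1571] nrows 3.9
time_s: 6.83
tcp_pos: [0.5035, -0.2672, 0.3052]
ee_rot: [[-0.106, -0.994, 0.017], [-0.994, 0.106, -0.003], [0.002, -0.017, -1.0]]
wrist_force: [1.3, -0.8, -0.3]
gripper_width: 0.996
time_s: 7.0
tcp_pos: [0.5035, -0.2673, 0.3055]
ee_rot: [[-0.106, -0.994, 0.018], [-0.994, 0.106, -0.004], [0.002, -0.018, -1.0]]
wrist_force: [-0.5, -0.5, 0.8]
gripper_width: 1.0
[ 0.50346636 -0.26726386  0.30546914]
jar_center 0.88 [327. 296. 376. 317.]
jar_center 0.87 [185. 232. 227. 261.]
jar_center 0.6 [256. 161. 306. 214.]
jar_center 0.59 [192. 155. 207. 170.]
focus_screw 0.65 [259.  15. 297.  71.]
pred seat [280.72196665 186.83240246] screw [274.64096159  41.80314859]
```

View pics/w4.png

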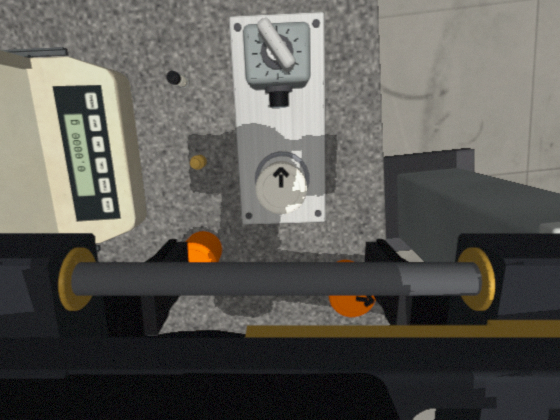

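The jar's arrow at (281,175) now points straight at the lens at (278,97). I'll measure that angle and the wing's pose.

Run:
```python
from h import *
im=cv2.imread('pics/w4.png');s=dict(np.load('s4.npz'))
cv2.imwrite('pics/w4c.png',cv2.resize(im[5:225,210:350],None,fx=2.7,fy=2.7,interpolation=cv2.INTER_CUBIC))
k=(im.max(2)<70).astype(np.uint8);k[:162]=0;k[195:]=0;k[:,:268]=0;k[:,296:]=0
p=np.argwhere(k)[:,::-1];print(p.min(0),p.max(0),len(p))
w=np.array([ray('wrist',q,.077,s)[:2] for q in p]);c=ray('wrist',(280.7,187),.072,s)[:2]
d=w.mean(0)-c;print('c',c,np.degrees(np.arctan2(d[1],d[0])))
top=p[p[:,1]<=p[:,1].min()+1].mean(0);bot=p[p[:,1]>=p[:,1].max()-2].mean(0)
a=ray('wrist',top,.077,s)-ray('wrist',bot,.077,s);print(top,bot,np.degrees(np.arctan2(a[1],a[0])))
l=ray('wrist',(278.5,98),.046,s);print('lens',l)
for d in r.outline_of('wrist','focus_screw')[:1]:
    m=d['pixels'].astype(np.uint8);print(m.sum(),cv2.minAreaRect(np.argwhere(m)[:,::-1].astype(np.float32)))
# wing ends top
g=im[15:75,250:305]
```

```text
[273 168] [287 186] 117
c [ 0.50254306 -0.26571739] -94.73656063071535
[280.5 168.6] [280.63636364 184.90909091] -95.42678448373096
lens [ 0.49535417 -0.36035706  0.046     ]
966 ((273.7585754394531, 45.559242248535156), (58.6768798828125, 21.379226684570312), 55.17551040649414)
```

View pics/w4c.png

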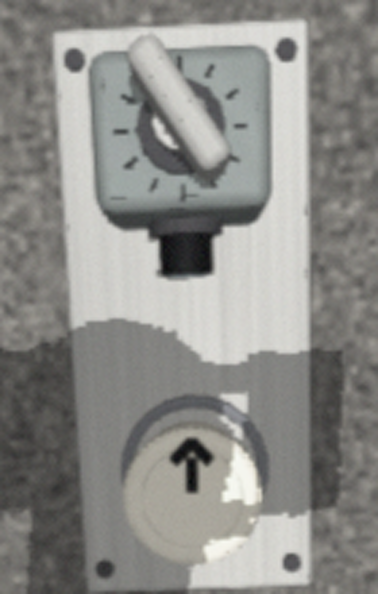

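```bash
python3 - <<'E'
from h import *
s=dict(np.load('s4.npz'))
a,b=[ray('wrist',(x/2.7+210,y/2.7+5),.126,s)[:2] for x,y in((142,40),(216,163))]
print(a,b,np.linalg.norm(a-b),'mid',(a+b)/2,np.degrees(np.arctan2(*(a-b)[::-1])))
E
python3 go.py .4935 -.4006 .20 -60
```

```text
[ 0.50176541 -0.41865776] [ 0.4822902  -0.38047443] 0.042863160283868704 mid [ 0.4920278 -0.3995661] -62.976378081448466
t 7.2 tcp [ 0.5031 -0.267   0.3036] psi -96.09 j [-11.7  14.   -1.9  -0.  -73.3   5.6] F [-0.5  0.4 -0.4] w 0.997
row [0.4457, -0.0106, 0.3462] [-0.0042, -0.0018, -0.2005] nrows 5.0
```

```bash
python3 -m creep '[[1,0.445,-0.01,0.28,0,0,-0.19],[1,0.445,-0.01,0.28,0,0,-0.19],[1,0.445,-0.01,0.28,0,0,-0.19],[1,0.445,-0.01,0.28,0,0,-0.19],[1,0.445,-0.01,0.28,0,0,-0.19]]';python3 -m creep '[[1,0,0,0,0,0,0]]'; python3 go.py .493 -.4003 .16 -62
```

```text
time_s: 7.62
tcp_pos: [0.4899, -0.4031, 0.2126]
ee_rot: [[0.471, -0.882, 0.004], [-0.882, -0.471, 0.003], [-0.001, -0.005, -1.0]]
wrist_force: [0.3, 0.1, -0.7]
gripper_width: 1.0
time_s: 7.7
tcp_pos: [0.4891, -0.4043, 0.2104]
ee_rot: [[0.471, -0.882, 0.001], [-0.882, -0.471, 0.004], [-0.003, -0.002, -1.0]]
wrist_force: [0.4, 0.1, 0.6]
gripper_width: 1.003
t 7.7 tcp [ 0.4891 -0.4043  0.2104] psi -61.89 j [-25.1  24.2  -0.4  -0.2 -65.5  53.3] F [0.4 0.1 0.6] w 1.003
row [-0.005, -0.0174, 0.168] [-0.0007, 0.001, 0.0006] nrows 1.2
```

```bash
python3 -m creep '[[1,-0.005,-0.017,0.1,0,0,0],[1,-0.005,-0.017,0.168,0,0,0],[1,-0.005,-0.017,0.168,0,0,0]]';python3 - <<'E'
from h import *
cv2.imwrite('pics/w5.png',r.capture('wrist'))
E
python3 go.py .493 -.4003 .112 -62
```

```text
time_s: 7.95
tcp_pos: [0.4903, -0.3981, 0.1545]
ee_rot: [[0.468, -0.883, -0.009], [-0.883, -0.468, 0.01], [-0.013, 0.003, -1.0]]
wrist_force: [-1.3, 0.8, -0.6]
gripper_width: 0.999
t 8.0 tcp [ 0.4916 -0.3992  0.1574] psi -61.98 j [-24.6  26.7  -4.3  -0.3 -59.4  52.7] F [ 0.4 -0.7  0.4] w 1.0
row [0.0067, -0.0025, 0.1514] [0.0004, 0.0027, 0.0001] nrows 1.1
```

View pics/w5.png

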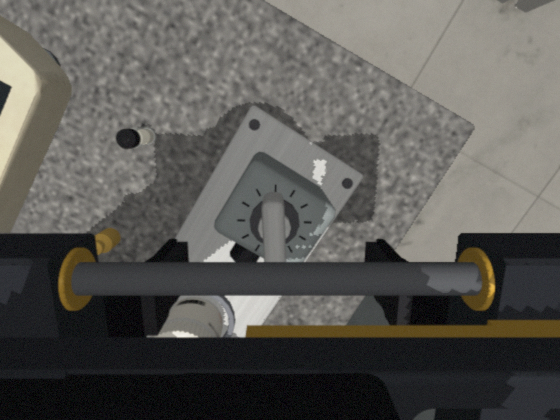

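The wing at (273,230) lies upright in the image, centred between the fingers. Next I descend and grip.

```bash
python3 -m creep '[[1,0.005,-0.002,0.08,0,0,0],[1,0.005,-0.002,0.15,0,0,0],[1,0.005,-0.002,0.15,0,0,0],[1,0.005,-0.002,0.15,0,0,0]]'; python3 go.py .493 -.4003 .112 -62
```

```text
time_s: 8.33
tcp_pos: [0.493, -0.4, 0.1134]
ee_rot: [[0.47, -0.883, -0.005], [-0.883, -0.47, 0.006], [-0.008, 0.002, -1.0]]
wrist_force: [0.3, -0.4, 0.3]
gripper_width: 0.998
t 8.33 tcp [ 0.493  -0.4     0.1134] psi -61.97 j [-24.6  29.4  -6.9  -0.2 -54.2  52.7] F [ 0.3 -0.4  0.3] w 0.998
row [0.0009, 0.0005, 0.0046] [0.0006, 0.0025, 0.0002] nrows 0.1
```

```bash
for i in 1 2; do python3 -m creep '[[0,0,0,0,0,0,0],[0,0,0,0,0,0,0],[0,0,0,0,0,0,0],[0,0,0,0,0,0,0],[0,0,0,0,0,0,0]]';done; python3 -m creep '[[0,0,0,0,0,0,0],[0,0,0,0,0,0,0],[0,0,0,0,0,0,0],[0,0,0,0,0,0,0],[0,0,0,0,0,0,0]]'; python3 go.py .493 -.4003 .112 -62
```

```text
time_s: 8.75
tcp_pos: [0.4933, -0.4001, 0.1142]
ee_rot: [[0.47, -0.883, -0.004], [-0.883, -0.47, 0.005], [-0.007, 0.001, -1.0]]
wrist_force: [-0.8, -0.6, -0.3]
gripper_width: 0.707
time_s: 9.17
tcp_pos: [0.4932, -0.4002, 0.1141]
ee_rot: [[0.47, -0.883, -0.004], [-0.883, -0.47, 0.005], [-0.007, 0.001, -1.0]]
wrist_force: [-0.4, 0.3, 0.5]
gripper_width: 0.324
time_s: 9.58
tcp_pos: [0.4929, -0.4006, 0.1152]
ee_rot: [[0.47, -0.883, -0.004], [-0.883, -0.47, 0.005], [-0.006, 0.002, -1.0]]
wrist_force: [-1.7, -0.2, 5.0]
gripper_width: 0.137
t 9.58 tcp [ 0.4929 -0.4006  0.1152] psi -61.96 j [-24.6  29.3  -6.8  -0.2 -54.3  52.7] F [-1.7 -0.2  5. ] w 0.137
row [-0.0008, -0.0007, 0.0107] [0.0006, 0.0019, 0.0002] nrows 0.1
```

The opening is 12 mm, so the wing is gripped. Next I turn it clockwise.

```bash
python3 -m creep '[[0,0,0,0,0,0,0.03],[0,0,0,0,0,0,0.065],[0,0,0,0,0,0,0.1],[0,0,0,0,0,0,0.135],[0,0,0,0,0,0,0.165]]'; python3 go.py .493 -.4003 .114 -122;python3 -c "
from h import *
print(r.sense()['moment'].round(3))"
```

```text
time_s: 10.0
tcp_pos: [0.493, -0.4006, 0.1153]
ee_rot: [[-0.034, -0.999, -0.004], [-0.999, 0.034, 0.005], [-0.004, 0.004, -1.0]]
wrist_force: [-1.3, 0.9, 1.9]
gripper_width: 0.139
t 10.0 tcp [ 0.493  -0.4006  0.1153] psi -91.94 j [-24.6  29.2  -6.8  -0.2 -54.2  22.7] F [-1.3  0.9  1.9] w 0.139
row [-0.0009, 0.0, 0.0042] [0.0017, 0.001, 0.167] nrows 4.2
[ 0.09   0.154 -0.007]
```

```bash
python3 -m creep '[[0,0,0,0,0,0,0.03],[0,0,0,0,0,0,0.065],[0,0,0,0,0,0,0.1],[0,0,0,0,0,0,0.135],[0,0,0,0,0,0,0.165]]';python3 -m creep '[[0,0,0,0,0,0,0.03],[0,0,0,0,0,0,0.065],[0,0,0,0,0,0,0.1],[0,0,0,0,0,0,0.135],[0,0,0,0,0,0,0.155]]'; python3 go.py .493 -.4003 .114 -152;python3 - <<'E'
from h import *
print(r.sense()['moment'].round(3))
cv2.imwrite('pics/w6.png',r.capture('wrist'))
E
```

```text
time_s: 10.42
tcp_pos: [0.4931, -0.4006, 0.1153]
ee_rot: [[-0.529, -0.849, -0.004], [-0.849, 0.529, 0.005], [-0.002, 0.005, -1.0]]
wrist_force: [-0.4, 0.4, 1.1]
gripper_width: 0.136
time_s: 10.83
tcp_pos: [0.4932, -0.4007, 0.1153]
ee_rot: [[-0.867, -0.498, -0.003], [-0.498, 0.867, 0.004], [0.001, 0.005, -1.0]]
wrist_force: [-1.1, -0.0, 1.9]
gripper_width: 0.134
t 10.83 tcp [ 0.4932 -0.4007  0.1153] psi -150.12 j [-24.6  29.2  -6.8  -0.2 -54.2 -35.4] F [-1.1 -0.   1.9] w 0.134
row [-0.0001, 0.0012, 0.0042] [0.0017, -0.0002, 0.0105] nrows 0.3
[ 0.001 -0.096  0.019]
```

View pics/w6.png

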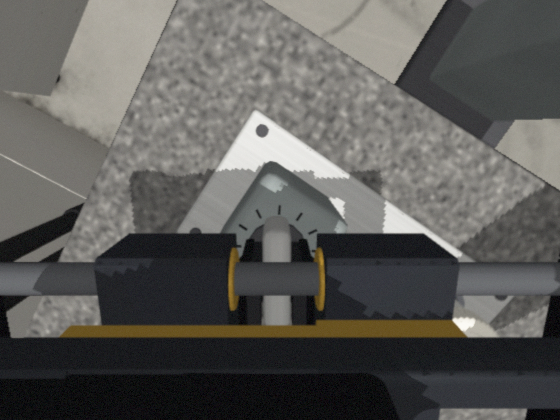

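The wing at (277,260) is still between the pads and has turned with them. About 34° remain, which I'll take in smaller steps while watching the moment.

```bash
python3 -m creep '[[0,0,0,0,0,0,0.03],[0,0,0,0,0,0,0.06],[0,0,0,0,0,0,0.09],[0,0,0,0,0,0,0.12],[0,0,0,0,0,0,0.15]]'; python3 go.py .493 -.4003 .114 -184;python3 -c "
from h import *
print(r.sense()['moment'].round(3))"
```

```text
time_s: 11.3
tcp_pos: [0.4932, -0.4007, 0.1153]
ee_rot: [[-0.999, -0.046, -0.003], [-0.046, 0.999, 0.004], [0.003, 0.004, -1.0]]
wrist_force: [-0.8, -0.2, 1.4]
gripper_width: 0.135
t 11.3 tcp [ 0.4932 -0.4007  0.1153] psi -177.34 j [-24.6  29.2  -6.8  -0.2 -54.2 -62.6] F [-0.8 -0.2  1.4] w 0.135
row [0.0005, 0.0014, 0.0043] [0.0014, -0.0009, 0.037] nrows 0.9
[-0.105 -0.025  0.073]
```

```bash
python3 -m creep '[[0,0,0,0,0,0,0.01],[0,0,0,0,0,0,0.02],[0,0,0,0,0,0,0.03],[0,0,0,0,0,0,0.03]]'; python3 go.py .493 -.4003 .114 -184;python3 -c "
from h import *
print(r.sense()['moment'].round(3))"
```

```text
time_s: 11.63
tcp_pos: [0.4932, -0.4007, 0.1153]
ee_rot: [[-0.999, 0.047, -0.002], [0.047, 0.999, 0.004], [0.003, 0.004, -1.0]]
wrist_force: [-1.4, 0.5, 1.3]
gripper_width: 0.131
t 11.63 tcp [ 0.4932 -0.4007  0.1153] psi 177.28 j [-24.6  29.2  -6.8  -0.2 -54.2 -68. ] F [-1.4  0.5  1.3] w 0.131
row [0.0006, 0.0014, 0.0043] [0.0013, -0.0009, 0.0071] nrows 0.2
[-0.019 -0.028 -0.042]
```

```bash
for i in 1; do python3 -m creep '[[0,0,0,0,0,0,0.008],[0,0,0,0,0,0,0.015],[0,0,0,0,0,0,0.015]]'; python3 go.py .493 -.4003 .114 -184;python3 -c "
from h import *
print(r.sense()['moment'].round(3))";done
```

```text
time_s: 11.88
tcp_pos: [0.4932, -0.4007, 0.1153]
ee_rot: [[-0.996, 0.093, -0.003], [0.093, 0.996, 0.004], [0.003, 0.004, -1.0]]
wrist_force: [-1.0, 1.1, 1.5]
gripper_width: 0.139
t 11.88 tcp [ 0.4932 -0.4007  0.1153] psi 174.64 j [-24.6  29.2  -6.9  -0.2 -54.2 -70.6] F [-1.   1.1  1.5] w 0.139
row [0.0007, 0.0013, 0.0044] [0.0013, -0.0009, -0.0075] nrows 0.2
[ 0.008 -0.008  0.543]
```

```bash
for i in 1; do python3 -m creep '[[0,0,0,0,0,0,0.008],[0,0,0,0,0,0,0.015],[0,0,0,0,0,0,0.015]]'; python3 go.py .493 -.4003 .114 -184;python3 -c "
from h import *
print(r.sense()['moment'].round(3))";done
```

```text
time_s: 12.13
tcp_pos: [0.4932, -0.4007, 0.1153]
ee_rot: [[-0.99, 0.14, -0.003], [0.14, 0.99, 0.004], [0.003, 0.003, -1.0]]
wrist_force: [-1.4, -0.0, 0.4]
gripper_width: 0.143
t 12.13 tcp [ 0.4932 -0.4007  0.1153] psi 171.97 j [-24.6  29.2  -6.9  -0.2 -54.2 -73.3] F [-1.4 -0.   0.4] w 0.143
row [0.0009, 0.0012, 0.0044] [0.0011, -0.0011, -0.0224] nrows 0.6
[-0.016 -0.001  0.797]
```

The moment rose to 0.54 and then 0.80 N·m at about -186°, so the screw is seated where geometry predicted. I back off by 90° from the plate's x direction, to psi of about -94°.

```bash
python3 -m creep '[[0,0,0,0,0,0,-0.03],[0,0,0,0,0,0,-0.065],[0,0,0,0,0,0,-0.1],[0,0,0,0,0,0,-0.135],[0,0,0,0,0,0,-0.165]]';python3 -m creep '[[0,0,0,0,0,0,-0.03],[0,0,0,0,0,0,-0.065],[0,0,0,0,0,0,-0.1],[0,0,0,0,0,0,-0.135],[0,0,0,0,0,0,-0.165]]'; python3 go.py .493 -.4003 .114 -94
```

```text
time_s: 12.55
tcp_pos: [0.4932, -0.4007, 0.1153]
ee_rot: [[-0.928, -0.372, -0.003], [-0.372, 0.928, 0.004], [0.001, 0.005, -1.0]]
wrist_force: [-1.5, 0.6, 1.2]
gripper_width: 0.135
time_s: 12.97
tcp_pos: [0.4931, -0.4006, 0.1153]
ee_rot: [[-0.62, -0.784, -0.002], [-0.784, 0.62, 0.005], [-0.002, 0.005, -1.0]]
wrist_force: [0.1, 0.2, 1.7]
gripper_width: 0.138
t 12.97 tcp [ 0.4931 -0.4006  0.1153] psi -128.34 j [-24.6  29.2  -6.8  -0.2 -54.2 -13.6] F [0.1 0.2 1.7] w 0.138
row [-0.0005, 0.001, 0.0044] [0.0013, 0.0012, -0.1908] nrows 4.8
```

```bash
python3 -m creep '[[0,0,0,0,0,0,-0.035],[0,0,0,0,0,0,-0.07],[0,0,0,0,0,0,-0.11],[0,0,0,0,0,0,-0.145],[0,0,0,0,0,0,-0.18]]';python3 -m creep '[[0,0,0,0,0,0,-0.011],[0,0,0,0,0,0,-0.011],[0,0,0,0,0,0,-0.011],[0,0,0,0,0,0,-0.011]]'; python3 go.py .493 -.4003 .114 -94;python3 - <<'E'
from h import *
print(r.sense()['moment'].round(3))
s=r.sense();im=r.capture('wrist');cv2.imwrite('pics/w7.png',im)
sc=r.capture('scene');cv2.imwrite('pics/sc7.png',cv2.resize(sc[200:330,180:380],None,fx=4,fy=4,interpolation=cv2.INTER_CUBIC))
t=r.capture('top');cv2.imwrite('pics/t7.png',cv2.resize(t[140:310,160:420],None,fx=3,fy=3,interpolation=cv2.INTER_CUBIC))
E
```

```text
time_s: 13.38
tcp_pos: [0.493, -0.4006, 0.1153]
ee_rot: [[-0.101, -0.995, -0.002], [-0.995, 0.101, 0.005], [-0.005, 0.003, -1.0]]
wrist_force: [-1.2, -0.3, 1.8]
gripper_width: 0.133
time_s: 13.72
tcp_pos: [0.493, -0.4005, 0.1153]
ee_rot: [[-0.068, -0.998, -0.002], [-0.998, 0.068, 0.005], [-0.005, 0.003, -1.0]]
wrist_force: [-0.3, 0.7, 2.1]
gripper_width: 0.135
t 13.72 tcp [ 0.493  -0.4005  0.1153] psi -93.89 j [-24.6  29.2  -6.8  -0.3 -54.2  20.9] F [-0.3  0.7  2.1] w 0.135
row [-0.0008, 0.0001, 0.0044] [0.0008, 0.0016, 0.0006] nrows 0.0
[-0.032  0.178 -0.008]
```

View pics/w7.png

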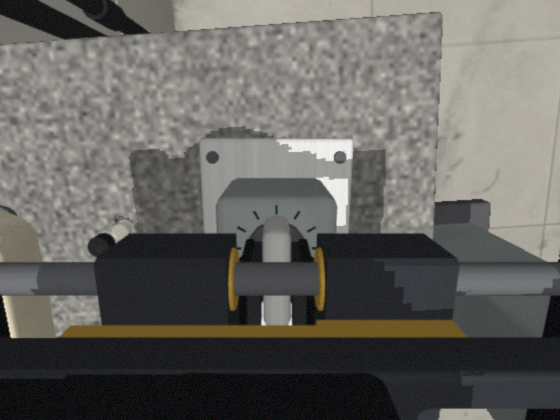

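View pics/sc7.png

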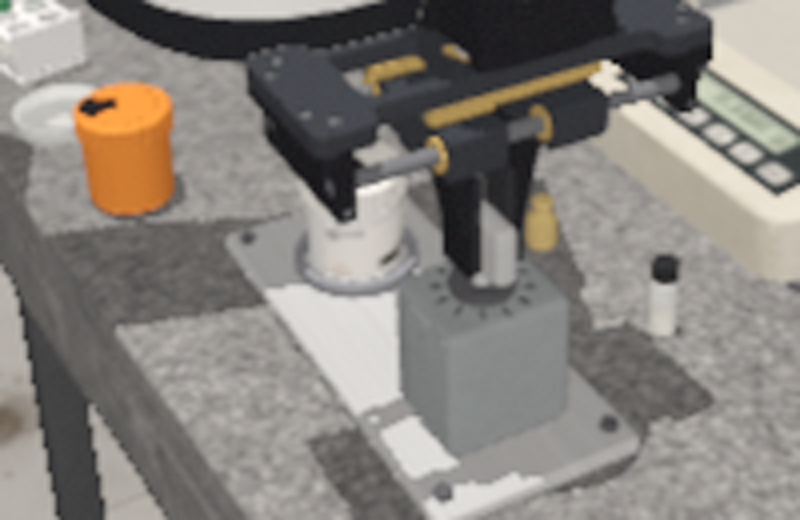

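View pics/t7.png

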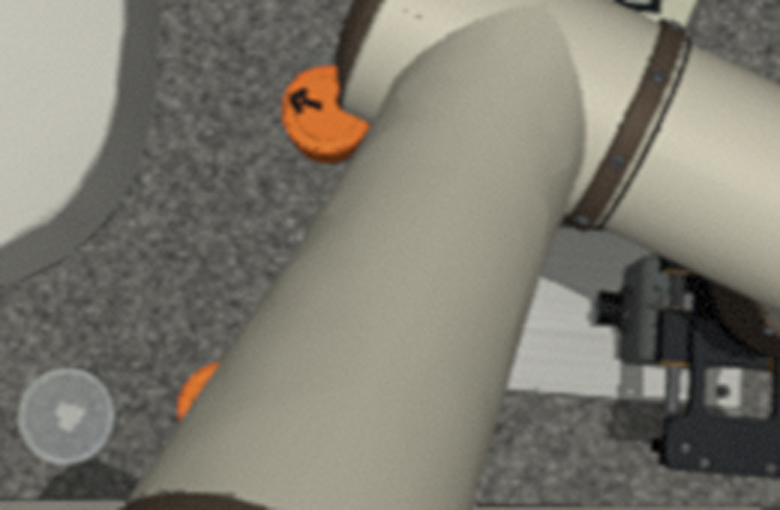

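In the wrist view the wing at (277,265) lies along the plate, gripped between the pads. In the scene view the jar, brass weight and vial stand upright, and the top view shows the petri dish where it was. I hand the job in.

Run:
```python
from h import *
s=r.sense();print(s['joint_velocities'].round(2),s['gripper_width'],r.finish_job())
```

```text
the job is handed in; nothing more can be done
[ 0.01 -0.05 -0.01 -0.01 -0.01  0.31] 0.13335413990393685 None
```

I turned the white jar in its ring until its label faced the reader, set the focus screw, and handed the job in at about 14 s with the screw still gripped. No verdict was reported.

- **Jar:** I turned it about 63° clockwise by the lid, without lifting it. After I let go, the arrow measured -94.7° (-95.4° along its shaft) against -94.3° for the direction to the lens. In the last scene picture the jar stands upright, but its lid was hidden by the gripper, so I did not measure the arrow again.
- **Screw:** I turned it about 122° clockwise until the moment rose to 0.5–0.8 N·m, close to where geometry put the stop. I then backed it off to 90° from the predicted seated direction. In the last wrist picture the wing lies along the plate, as it should after a quarter turn.
- **Hold:** at hand-in the fingers were closed on the 12 mm wing, with joint speeds of about 0 (at most 0.3°/s). The contact force itself can't be measured here.
- **Bystanders:** by eye in the last pictures, the weight, vial and petri dish stand where they were. No check failed or disagreed.

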